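Load and close the heel press

TASK

Load the heel press with every heel block that lies on the bench: lift the drop guard by the T-grip of its slotted bar and hook the bar in the notch of the keeper above, so that the guard hangs there by itself, pull the tray right out and lay each block flat in a pocket of its own. Then slide the tray fully home, unhook the guard and let it down all the way, and only with the guard down swing the pressure lever at the side fully down; leave the guard on its hook while the tray moves, and do not disturb the other things on the bench.

Things in the scene. Friction and masses are not known exactly. Their poses are not given: they have to be found in the camera images.
- press: dark grey-green heel press fixed to the bench, 336 mm wide; origin on the bench at mid width in the guard's plane, x into the press, y to the operator's left, z up; turned up to 0.1 rad. Part offsets below are in this frame, mm. Guard channels at y +-150 up to z 185; crosshead behind them (x 15 to 90) up to z 150; base 280 wide, 14 high, forward to x -145
- keeper (a point): keeper fork in the middle above the crosshead; this point is mid notch, level with the top of the prongs (x -11, y 0, z 185). Two level prongs, 6 thick, y +-8 to +-24, reach forward to x -22; their front ends (x -22 to -18) have upturned lips up to z 191. The 16 mm notch between them is open to the front
- guard (a joint): height of the drop guard, m: a clear panel in a steel frame, 280 x 71 mm, sliding freely in the plane x 0. 0 = fully down (bottom edge z 27), limit 0.080, 0.065 = hanging on the keeper. Falls by its own weight (0.67 kg with the bar). While down it blocks the tray
- guard_bar (a joint): swing of the slotted bar, rad: 0 = leans 0.30 towards the operator on its stop (a light spring holds it there), 0.30 = upright, limit 0.36. Flat steel bar 26 x 5 mm pivoted on the guard (axis along y) at x -11, y 0, z 50 + guard height; a slot cut in from each edge, 37 to 70 mm above the pivot, leaves a 9 mm neck
- bar_shoulder (a point): top end of the slots in the bar, 70 mm above its pivot. To hook: raise the guard to 0.075-0.079 with the bar leaning forward, swing the bar upright (neck into the notch, this point above the lips), let down: the shoulders rest on the prongs behind the lips. To unhook: lift to 0.075-0.079, swing the bar forward to 0, let down
- guard_handle (a point): middle of the T-grip at the top of the slotted bar, 180 mm from the bar's pivot: a level round black rod 12 mm thick, 60 mm long along y. With swing s and guard height g (mm) it is at x = -11 - 180 sin(0.30 - s), y = 0, z = 50 + g + 180 cos(0.30 - s)
- tray (a joint): how far the tray is pulled out along -x, m: 0 = fully home, 0.145 = right out (stop); stays where it is left (friction about 1 N)
- tray_knob (a point): middle of the tray's pull knob: upright, black, 24 mm across, z 22 to 56 (this point z 42), on a strap at x = -85 - tray travel, y 0
- pocket_0 (a point): centre of the floor of the tray's left pocket (y 96; x = 48 - tray travel). Three pockets in a row along y, each 70 (x) by 66 mm (y): a heel block fits with its flanks facing along y (block's x along the press's y, either way round). Floors z 22; side walls, rear wall and the 30 mm wide dividers up to z 28; front wall up to z 36
- pocket_1 (a point): centre of the floor of the middle pocket (y 0)
- pocket_2 (a point): centre of the floor of the right pocket (y -96)
- lever (a joint): pressure lever on the right side, rad: 0 to 0.2 at the start (raised), grows as it is swung forward and down, 1.22 = fully down (stop; pressing on blocks it settles at about 1.20). Stays where it is left; takes about 4 N at the grip. It drives the rubber-faced platen down from z 82 onto the blocks (their tops lie at z 43 in the tray)
- lever_grip (a point): middle of the lever's grip: a level round black rod 22 mm thick, 62 mm long along y, 130 mm from the lever's axis, at y -220. Seen from the axis it stands 1.134 rad minus the lever's angle above the level line towards the operator (-x)
- lever_axis (a point): point on the lever's turning axis (along y) beside the grip: x 55, y -220, z 178
- heel_1: brown stacked-leather heel block, D-shaped, 58 mm (its x, between the flanks) by 62 mm (its y; flat breast at +y, round at -y), 21 mm thick, 60 g, loose on the bench; origin at the centre of its underside. May be absent.
- heel_2: brown stacked-leather heel block, D-shaped, 58 mm (its x, between the flanks) by 62 mm (its y; flat breast at +y, round at -y), 21 mm thick, 60 g, loose on the bench; origin at the centre of its underside. May be absent.
- heel_3: brown stacked-leather heel block, D-shaped, 58 mm (its x, between the flanks) by 62 mm (its y; flat breast at +y, round at -y), 21 mm thick, 60 g, loose on the bench; origin at the centre of its underside. May be absent.
- thread_spool: bystander: spool of waxed thread, 43 mm across, 56 mm high; origin under its centre
- peg_jar: bystander: screw jar of pegs, 48 mm across, 65 mm high; origin under its centre
- wax_pot: bystander: round brush pot, 72 x 78 x 62 mm; origin under its centre
- polish_tin: bystander: flat polish tin, 62 mm across, 22 mm high; origin under its centre

How it is judged:
By the outcome, as a careful person would: the job done as asked, in the order asked, and still so for the second after the job is handed in, with the robot touching nothing.
Of heel_1, heel_2, heel_3 only 1 to 3 are there at a start; the rules pass over those that are not, and their reading is None.
At some moment in a run one of heel_1, heel_2, heel_3 may be knocked a few centimetres aside while the robot is not near it.
Once in a run the grip may slacken for a moment while it holds something.
It also fails if it takes over 210 s, if anything falls off the work surface, if the arm or the gripper's body presses on something with over 40 N, if the wrist force passes 120 N, or if a joint passes its speed limit or range.

ROBOT

A 7-joint arm with a two-finger parallel gripper is mounted at the origin on a cart in front of the work surface, level with it; the furniture and walls round the work are solid. World frame = base frame: x ahead of the robot, y to its left, z up, the work surface at z = 0. Lengths are in mm, angles in rad, forces in N, time in s.
With the tool pointing down it reaches from about 400 to 900 mm from the base axis. Payload 5.6 kg.
Tool frame: the origin (TCP) lies midway between the tips of the shut fingers; the grasp point (between the pads) lies 19 mm behind it; z points along the fingers, y is the line along which they close (so a half turn about z gives the same grasp; the last joint's range is limited). The gripper opens to 92 mm and grips with 3 to 60 N. Pads are 20 mm wide; open, the fingers measure 128 mm over their backs; the gripper's body (75 mm by 189 mm) begins 69 mm behind the grasp point.
Start: joints at [-1.205, 0.468, -0.012, 1.603, 0.006, 1.071, -0.056], TCP at [258.421, 596.429, 214.592] pointing down, gripper open.
Joint ranges: [-2.53, 2.53], [-0.31, 2.02], [-1.57, 1.55], [0.28, 2.44], [-1.29, 4.43], [0.15, 1.84], [-2.92, 2.92]. Speed limits (rad/s): [2.57, 2.57, 3.14, 3.14, 3.14, 3.14, 3.14].

INTERFACE

Orientations are given as a rotation vector (axis times angle).
In Python, from cell import robot, grip, kin, viewer gives the robot as it stands. Calls block until the motion is done:
- robot.movep(position, orientation): joint-space move of the TCP to a pose.
- robot.servo_line(position, feed=150, rotation=None): straight line of the TCP; rotation=None keeps the orientation; feed is the mean speed in mm/s.
- robot.goto_joints(angles): joint-space move.
- grip(opening, newtons=None): opening from 0.0 (shut) to 1.0 (fully open); newtons is the grip in N (None keeps the last); returns when the fingers have stopped.
- robot.hold(seconds).
- kin.ik(position, orientation): joint angles nearest the present ones, or None.
- robot.observe(): the state.
- viewer.read_camera(name): name is "scene" or "top"; returns the picture (420x560x3 uint8, red, green, blue); there is no depth.
- viewer.camera_info(name): a dict with "camera_matrix" (3x3 intrinsics, pixels), "R" (3x3) and "t" (3): a world point X has camera coordinates R X + t. Camera axes: x right, y down, z forward; pixel columns grow to the right and rows downward; lengths in mm; the calibration is good to about 2 mm. A picture is of the moment at which its call begins. camera_info takes no time and is no camera call.
A pose or a line that the arm cannot do raises robot.IKError and nothing moves.
- robot.job_done(): hands the job in; it is judged then, once.
Trained networks look in the newest picture that a camera, given by its name, has taken for a name from the list of things; names that differ only in an ending like _2 or _b are one class to them, and where a whole thing is asked for, a point or a joint stands for the part that bears it (a point fixed in the world has none). Each returns a list of dicts, best first, with "confidence" (0 to 1); they miss things now and then, are a little off and sometimes report something else, mostly with a low value. They report only what shows in the picture. A call takes as long as a camera call.
- viewer.silhouettes(name, camera): "mask" (420x560 bool, what is visible of it).
- viewer.pinpoint(name, camera): "at" ([x, y, z] in mm, in the coordinates of the camera as it stood for that picture, good to about 4 mm: a listed point, or the origin of a listed thing).
The state is a dict: "t": time; "joints": joint angles; "joint_velocities": joint speeds; "joint_torque": joint torques, N m; "tcp_pos": TCP position; "tcp_rot": TCP orientation; "contact_force": force on the tool from outside, world axes, zero at the start; "wrist_torque": the same for the moment, N m; "grip_width": opening from 0.0 (shut) to 1.0 (fully open); "grip_force": force on a finger pad.
Only numpy, scipy, OpenCV 4.12 (cv2) and the standard library are available. Lean on these libraries where they do the work, as an engineer would, in place of code of your own. Each camera call takes 0.05 s, during which the arm holds its last target. There are 200 camera calls.

## Working session

There is one attempt and no reset: what is moved stays moved. The work goes in short steps, each a Python script; the robot and the scene stay as the last script left them, time stands still between calls to the robot, and variables do not carry over. Pictures are saved under pics/ and viewed, at most 14 in all, crops included, and the job is handed in when it is done.

```bash
ls; mkdir -p pics; python3 - <<'E'
from cell import robot,grip,kin,viewer
import cv2,numpy as np
for c in("scene","top"):
    im=viewer.read_camera(c); cv2.imwrite(f"pics/a_{c}.png",im[:,:,::-1])
    ci=viewer.camera_info(c); R=np.array(ci["R"]);t=np.array(ci["t"])
    print(c,"campos",-R.T@t, np.array(ci["camera_matrix"]).tolist())
    for n in ["keeper","guard_handle","bar_shoulder","tray_knob","pocket_0","pocket_1","pocket_2","lever_grip","lever_axis","press","heel_1","thread_spool","peg_jar","wax_pot","polish_tin"]:
        for d in viewer.pinpoint(n,c):
            print(n,round(d["confidence"],2),(R.T@(np.array(d["at"])-t)).round(0))
o=robot.observe();print(o["t"],o["tcp_rot"],o["contact_force"])
E
```

```text
pics
scene campos [-365.05343353 -503.30170705 1250.75081227] [[530.4065197694306, 0.0, 263.35897091320516], [0.0, 530.4065197694306, 207.4697532581553], [0.0, 0.0, 1.0]]
keeper 0.97 [639.  49. 187.]
keeper 0.65 [435. 300.  -3.]
keeper 0.52 [336. 194.   2.]
guard_handle 0.74 [588.  56. 221.]
guard_handle 0.46 [ 337. -283.    1.]
guard_handle 0.28 [705.  45.  20.]
bar_shoulder 0.83 [621.  54. 113.]
bar_shoulder 0.23 [ 347. -174.    1.]
tray_knob 0.53 [ 685. -174.  180.]
tray_knob 0.47 [568.  56.  44.]
pocket_0 0.56 [702.  48.  23.]
pocket_1 0.56 [702.  48.  23.]
pocket_2 0.56 [702.  48.  23.]
lever_grip 0.54 [ 608. -173.  280.]
lever_axis 0.82 [ 687. -176.  182.]
lever_axis 0.2 [591.  56. 222.]
press 0.7 [653.  50.   1.]
press 0.51 [ 339. -281.    2.]
heel_1 0.71 [436. 299.  -2.]
thread_spool 0.53 [ 344. -171.    1.]
peg_jar 0.86 [ 368. -339.   -1.]
wax_pot 0.59 [334. 196.   1.]
wax_pot 0.5 [652.  48.   2.]
polish_tin 0.67 [ 336. -282.    3.]
top campos [ 472.58425607  -45.92866312 1622.49150995] [[466.65543148185327, 0.0, 285.7762214207147], [0.0, 466.65543148185327, 212.923215169891
[... 353 characters left out ...]
4 [710. 140.  23.]
pocket_1 0.53 [692. -49.  22.]
pocket_1 0.28 [ 613. -167.  285.]
pocket_2 0.74 [699.  45.  21.]
pocket_2 0.64 [710. 140.  23.]
pocket_2 0.53 [692. -49.  22.]
pocket_2 0.28 [ 613. -167.  285.]
lever_grip 0.84 [ 610. -169.  280.]
lever_grip 0.51 [440. 296.  -0.]
lever_axis 0.85 [ 690. -177.  184.]
lever_axis 0.66 [337. 194.   0.]
press 0.8 [652.  50.  -0.]
heel_1 0.5 [439. 300.  -2.]
thread_spool 0.57 [ 349. -171.   -1.]
thread_spool 0.32 [438. 297.  -2.]
peg_jar 0.49 [ 367. -339.   -2.]
wax_pot 0.73 [ 690. -176.  184.]
wax_pot 0.68 [336. 194.   1.]
polish_tin 0.51 [ 340. -286.   -6.]
1.6 [-6.37734762e-01 -3.07617773e+00 -9.22614672e-05] [ 0.07508379 -0.29690033  0.22444936]
```

View pics/a_scene.png

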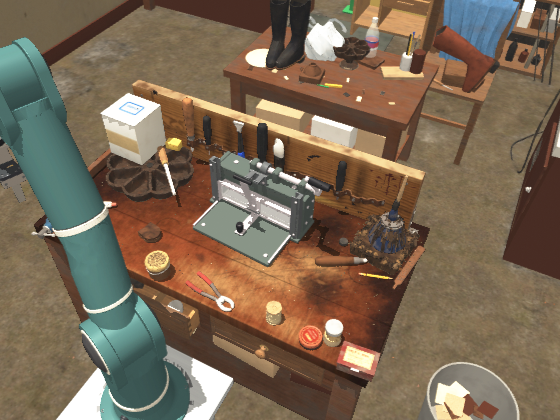

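View pics/a_top.png

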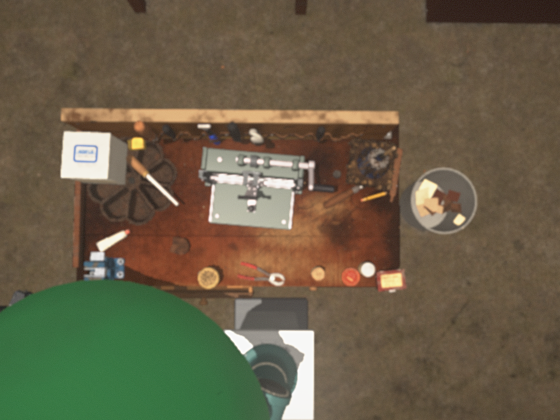

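Scene view: the press stands mid-bench with its T-grip at about (247,208). One heel block is visible at (149,232), and the arm hides the left of the bench. I'll write helpers, fit the press pose and move over the handle.

```bash
cat > lib.py <<'E'
from cell import robot,grip,kin,viewer
import cv2,numpy as np,json,os
from scipy.spatial.transform import Rotation as Ro
from scipy.optimize import least_squares
def cam(c):
    i=viewer.camera_info(c); return np.array(i["camera_matrix"]),np.array(i["R"]),np.array(i["t"])
def pin(n,c,conf=.4):
    K,R,t=cam(c)
    return [(d["confidence"],R.T@(np.array(d["at"])-t)) for d in viewer.pinpoint(n,c) if d["confidence"]>=conf]
def shot(c,name=None):
    im=viewer.read_camera(c)
    if name: cv2.imwrite(f"pics/{name}.png",im[:,:,::-1])
    return im
if os.path.exists("press.json"): PX,PY,YAW=json.load(open("press.json"))
def W(x,y,z,p=None):
    a,b,w=p if p is not None else (PX,PY,YAW); c,s=np.cos(w),np.sin(w)
    return np.array([a+c*x-s*y,b+s*x+c*y,z])
def inP(v):
    c,s=np.cos(YAW),np.sin(YAW); dx,dy=v[0]-PX,v[1]-PY
    return np.array([c*dx+s*dy,-s*dx+c*dy,v[2]])
def rot(d,c):
    """tool z along d, closing line along c; picks the half turn nearer the middle of joint 7"""
    d=np.array(d,float)/np.linalg.norm(d); c=np.array(c,float); c-=d*(c@d); c/=np.linalg.norm(c)
    return [Ro.from_matrix(np.array([np.cross(s*c,d),s*c,d]).T).as_rotvec() for s in(1,-1)]
def pd(x,z):  # press-frame direction in its xz plane -> world
    return W(x,0,z,(0,0,YAW))
def best(pos,rs):
    o=[(abs(q[6]),r) for r in rs for q in [kin.ik(list(pos),list(r))] if q is not None]
    return min(o,key=lambda a:a[0])[1]
def st(msg=""):
    o=robot.observe(); print(msg,"t%.1f"%o["t"],"P",inP(np.array(o["tcp_pos"])).round(1),"F",np.round(o["contact_force"],1),"w%.1f"%(o["grip_width"]*92),"gf%.1f"%o["grip_force"]); return o
def line(p,feed=150,r=None): robot.servo_line(list(map(float,p)),feed=feed,rotation=None if r is None else list(r))
E
python3 - <<'E'
from lib import *
pts={"keeper":(-11,0,185),"guard_handle":(-64.2,0,222),"bar_shoulder":(-31.7,0,116.9),"tray_knob":(-85,0,42),"press":(0,0,0),"lever_axis":(55,-220,178)}
obs=[]
g=(652,50,-.095)
for c in("scene","top"):
    shot(c)
    L=[(n,v) for n,v in pts.items()]
    for n,v in L:
        for cf,w in pin(n,c):
            if np.linalg.norm(w-W(*v,g))<25: obs.append((v,w,n,c))
    for cf,w in pin("pocket_0",c):
        for y in(96,0,-96):
            if np.linalg.norm(w-W(48,y,22,g))<25: obs.append(((48,y,22),w,"p%d"%y,c))
f=lambda p:np.concatenate([W(*v,p)[:2]-w[:2] for v,w,_,_ in obs])
s=least_squares(f,g,loss="soft_l1",f_scale=3,x_scale=[1,1,.01])
print(s.x,len(obs)); json.dump(list(s.x),open("press.json","w"))
for o,r in zip(obs,f(s.x).reshape(-1,2)): print(o[2],o[3],r.round(1))
E
python3 - <<'E'
from lib import *
for r in rot(pd(np.sin(.3),-np.cos(.3)),pd(np.cos(.3),np.sin(.3))):
    for z in (0,77):
        print(kin.ik(list(W(-64.2,0,222+z)),list(r)))
    print(kin.ik(list(W(-84,0,290)),list(r)))
E
```

```text
[ 6.53677218e+02  4.89797467e+01 -8.36606275e-02] 16
keeper scene [1.3 0.5]
guard_handle scene [-1.9 -3.8]
bar_shoulder scene [ 0.4 -0.9]
tray_knob scene [ 4.  -0.2]
press scene [-0.7  0.4]
lever_axis scene [ 1.9 -3.2]
p0 scene [-1.7 -1.3]
keeper top [-3.8  0.1]
guard_handle top [1.2 2.9]
bar_shoulder top [-2.3  1. ]
tray_knob top [-0.6  4.1]
press top [-0.   1.7]
lever_axis top [-1.1  1.7]
p-96 top [ 3.  -3.1]
p96 top [-0.5 -0.1]
p0 top [ 1.3 -0.4]
[-0.67270612  0.22635306  0.55432514  2.00820597 -0.0840014   0.64834941
 -0.17149172]
[-0.71131685  0.13061848  0.57492496  1.9189207  -0.0030026   0.82058551
 -0.23266332]
[-0.72479135  0.09819427  0.5642427   1.9709202   0.03061019  0.79711395
 -0.27225863]
[-0.23926961  0.21635548  0.0521663   1.98230386  0.11271489  0.65694249
  2.78860899]
[-0.32562005  0.13126524  0.14565922  1.89708677  0.08056484  0.82648026
  2.82796519]
[-0.35213795  0.10331117  0.1589875   1.95031327  0.09105847  0.80252602
  2.80772829]
```

```bash
python3 - <<'E'
from lib import *
d=pd(np.sin(.3),-np.cos(.3)); rs=rot(d,pd(np.cos(.3),np.sin(.3)))
H=W(-64.2,0,222); a=H+d*(19-75)
r=rs[0]
grip(.5,30)
robot.movep(list(a),list(r)); st()
for c in("scene","top"):
    shot(c,"b_"+c)
    for n in("guard_handle","heel_1"): print(c,n,[(round(x,2),w.round(0),inP(w).round(0)) for x,w in pin(n,c,.2)])
E
```

```text
t5.4 P [-80.8   1.4 275.3] F [ 0.3  0.6 -0.6] w45.7 gf0.0
scene guard_handle [(0.78, array([592.,  54., 224.]), array([-62.,   0., 224.]))]
scene heel_1 [(0.88, array([437., 296.,  -1.]), array([-236.,  228.,   -1.]))]
top guard_handle []
top heel_1 [(0.65, array([440., 298.,  -1.]), array([-234.,  231.,   -1.]))]
```

View pics/b_scene.png

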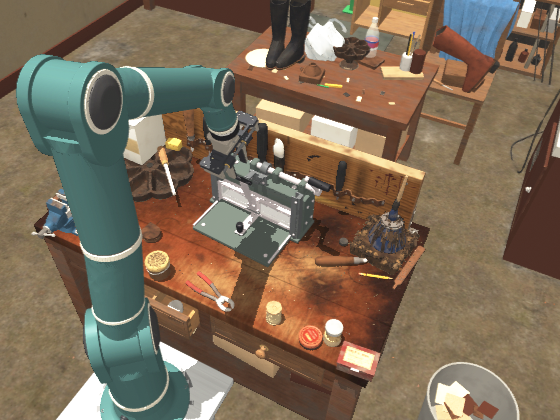

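View pics/b_top.png

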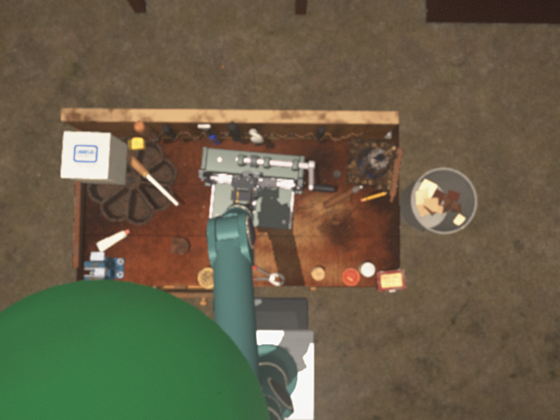

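The bench is clear of the arm in both views. Only one heel shows, at top (180,246), and the T-grip is where I expected it. Gripping and lifting.

```bash
cat >> lib.py <<'E'
def gpose(s,g,off=(0,0,0)):
    a=.30-s; d=pd(np.sin(a),-np.cos(a)); r=rot(d,pd(np.cos(a),np.sin(a)))[0]
    return W(-11-180*np.sin(a),0,50+g+180*np.cos(a))+d*19+np.array(off),r
E
python3 - <<'E'
from lib import *
p,r=gpose(0,0); line(p,80); st("at rod")
grip(0.0,35); st("gripped"); robot.hold(.3); st()
p,r=gpose(0,20); line(p,60); robot.hold(.2); st("g20")
p,r=gpose(0,60); line(p,60); st("g60")
p,r=gpose(0,77); line(p,40); robot.hold(.3); o=st("g77")
for c in("scene",):
    shot(c,"c_"+c)
    for n in("guard_handle","bar_shoulder","keeper"): print(c,n,[(round(x,2),inP(w).round(0)) for x,w in pin(n,c,.2)])
E
```

```text
at rod t6.8 P [-58.3   0.  204.3] F [-0.1  0.1  0.3] w46.0 gf0.0
gripped t7.5 P [-58.6   0.  203.9] F [-1.   0.5  1.5] w10.4 gf35.0
 t7.8 P [-5.850e+01  1.000e-01  2.039e+02] F [-1.6  1.4  2.4] w10.3 gf35.0
g20 t8.4 P [-58.9   0.  223.4] F [ 1.6  1.6 -6.8] w10.7 gf35.0
g60 t9.3 P [-58.7   0.  263.7] F [ 1.5  0.9 -6.3] w11.4 gf35.0
g77 t10.1 P [-58.6  -0.  280.6] F [ 1.7  2.  -6.4] w11.3 gf35.0
scene guard_handle [(0.52, array([-61.,   5., 299.])), (0.37, array([-286., -244.,    2.]))]
scene bar_shoulder [(0.69, array([49., 95., 24.])), (0.56, array([-33.,   4., 193.]))]
scene keeper [(0.79, array([-13.,  -1., 186.]))]
```

```bash
python3 - <<'E'
from lib import *
for s in(.1,.2,.3):
    p,r=gpose(s,77.5); line(p,50,r); st("s%.1f"%s)
for g in(72,68,65.5,64.5):
    p,r=gpose(.3,g); line(p,30,r); robot.hold(.2); st("g%.1f"%g)
E
```

```text
s0.1 t10.8 P [-43.3  -0.  284.7] F [ 1.3  1.2 -5.8] w10.6 gf35.0
s0.2 t11.3 P [-27.8   0.  287.1] F [ 0.4  1.1 -6.4] w11.0 gf35.0
s0.3 t11.8 P [-1.170e+01  1.000e-01  2.881e+02] F [ 0.4  1.7 -6.6] w11.0 gf35.0
g72.0 t12.3 P [-10.8  -0.3 283.7] F [-1.2  0.2 -3.5] w11.8 gf3.5
g68.0 t12.8 P [-9.100e+00 -2.000e-01  2.833e+02] F [-2.4  0.6 10.4] w10.8 gf35.0
g65.5 t13.2 P [-8.000e+00 -2.000e-01  2.831e+02] F [-4.1 -0.2 19.6] w10.5 gf35.0
g64.5 t13.7 P [-7.70e+00 -2.00e-01  2.83e+02] F [-4.8  0.4 22.8] w10.6 gf35.0
```

```bash
python3 - <<'E'
from lib import *
p,r=gpose(.3,72); line(p,30,r); robot.hold(.2); st()
p,r=gpose(.3,70.5); line(p,30,r); robot.hold(.2); st()
im=shot("scene")
for n in("guard_handle","bar_shoulder","keeper"): print(n,[(round(x,2),inP(w).round(1)) for x,w in pin(n,"scene",.2)])
K,R,t=cam("scene"); q=K@(R@W(-11,0,230)+t); u,v=(q[:2]/q[2]).astype(int); print(u,v)
cv2.imwrite("pics/d.png",cv2.resize(im[v-60:v+60,u-80:u+80,::-1],None,fx=5,fy=5,interpolation=3))
E
```

```text
t14.3 P [-10.7  -0.3 283.5] F [-0.9 -1.1  4.5] w11.0 gf35.0
 t14.7 P [-10.4  -0.3 283.4] F [-3.4  0.1  9.8] w11.3 gf35.0
guard_handle [(0.79, array([ -6.7,  -0.7, 293.5])), (0.5, array([ -23.5, -223.4,  279.8]))]
bar_shoulder [(0.86, array([-13.2,   1.7, 179.5]))]
keeper [(0.61, array([-11.4,  -1. , 185.2])), (0.5, array([-89. ,  -2.9,  41.2]))]
252 166
```

View pics/d.png

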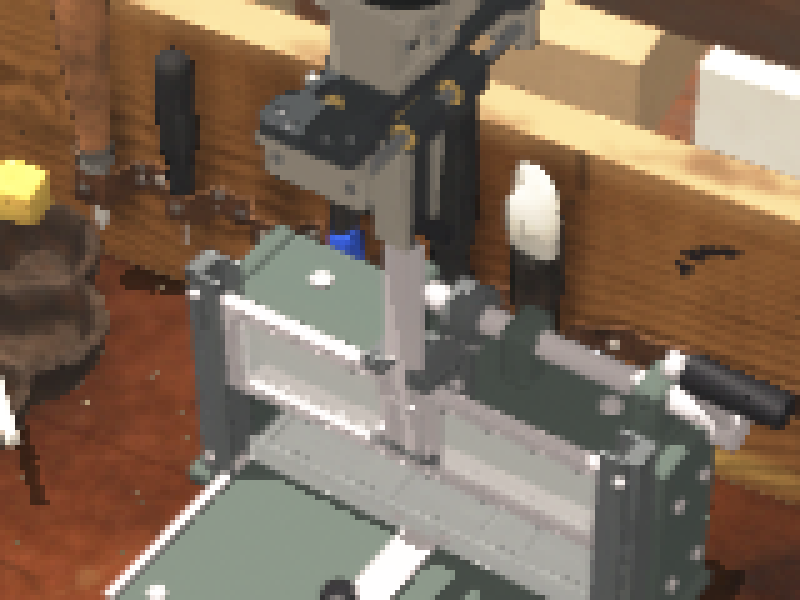

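```bash
python3 - <<'E'
from lib import *
p,r=gpose(.3,72); line(p,30,r); grip(.25); st("open")
p[2]+=70; line(p,100); st("up")
a=.25; d=pd(np.sin(a),-np.cos(a)); K0=W(-85,0,46)+d*19
rs=rot(d,W(0,1,0,(0,0,YAW))); 
for x in rs: print(kin.ik(list(K0-d*150),list(x)))
r=best(K0-d*150,rs)
line(W(-140,0,340)); st()
grip(.6)
robot.movep(list(K0-d*110),list(r)); st("above knob")
shot("scene","e_scene");
for n in("guard_handle","tray_knob","bar_shoulder","heel_1"): print(n,[(round(x,2),inP(w).round(1)) for x,w in pin(n,"scene",.3)])
E
```

```text
open t15.6 P [-1.110e+01  2.000e-01  2.825e+02] F [ 0.2  1.1 -0.6] w22.8 gf0.0
up t16.4 P [-11.4   0.  352.3] F [ 0.1 -0.4 -0.3] w22.6 gf0.0
[-0.48008716  0.21516232  0.29895981  2.11759607  0.00959678  0.57745044
  1.28448606]
[-0.93025343  0.26580531  0.83208515  2.14148095 -0.25580207  0.58654095
 -1.59756765]
 t17.4 P [-139.4   -0.   340.1] F [-0.1 -0.2 -0.3] w23.2 gf0.0
above knob t19.4 P [-107.     0.2  134.7] F [-0.4 -0.2 -0.1] w55.2 gf0.0
guard_handle [(0.6, array([ -9.1,   1.5, 297. ]))]
tray_knob [(0.95, array([-87.7,  -1.5,  41. ])), (0.73, array([-253.6, -412.6,    1. ]))]
bar_shoulder [(0.85, array([-13.3,   3.4, 180.4]))]
heel_1 [(0.7, array([-265.1,  219.2,   -3.8])), (0.67, array([-85.4,  -0.9,  41.3]))]
```

View pics/e_scene.png

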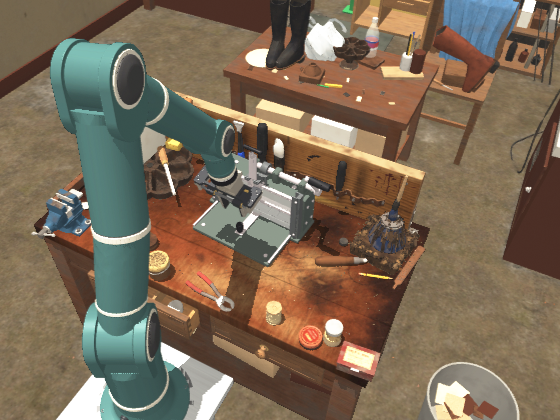

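Guard hangs on the hook (T-grip at z 297). The heel has been knocked a few cm. Next is the tray.

```bash
python3 - <<'E'
from lib import *
a=.25; d=pd(np.sin(a),-np.cos(a)); K0=W(-85,0,46)+d*19
line(K0,80); grip(0,20); st("knob")
for x in(-30,-90,-140): line(K0+pd(x,0),70); st()
line(K0+pd(-146,0),30); robot.hold(.2); st("out")
E
```

```text
knob t21.8 P [-80.2   0.8  27.7] F [0.4 3.3 1.1] w23.5 gf20.0
 t22.4 P [-110.8    0.7   27.7] F [-0.9  5.8  1.3] w23.6 gf20.0
 t23.4 P [-170.4    0.5   27.7] F [-0.4  5.   0.2] w23.2 gf20.0
 t24.2 P [-220.3    0.4   27.6] F [-0.8  4.7  1.3] w23.6 gf20.0Traceback (most recent call last):
  File "<stdin>", line 5, in <module>
  File "lib.py", line 32, in line
    def line(p,feed=150,r=None): robot.servo_line(list(map(float,p)),feed=feed,rotation=None if r is None else list(r))
                                 ~~~~~~~~~~~~~~~~^^^^^^^^^^^^^^^^^^^^^^^^^^^^^^^^^^^^^^^^^^^^^^^^^^^^^^^^^^^^^^^^^^^^^^
cell.IKError: the arm cannot follow that straight line within its joint ranges
```

```bash
python3 - <<'E'
from lib import *
c=W(0,1,0,(0,0,YAW)); r0=Ro.from_rotvec(robot.observe()["tcp_rot"])
for a in(.15,0.,-.1):
    d=pd(np.sin(a),-np.cos(a)); rr=min(rot(d,c),key=lambda r:(Ro.from_rotvec(r)*r0.inv()).magnitude())
    for x in(-140,-146):
        q=kin.ik(list(W(-85+x,0,46)+d*19),list(rr)); print(a,x,None if q is None else q.round(2))
print(np.round(robot.observe()["joints"],2))
E
```

```text
0.15 -140 [-0.79  0.45  0.61  2.37 -0.7   0.32  1.9 ]
0.15 -146 [-0.8   0.44  0.61  2.38 -0.7   0.31  1.89]
0.0 -140 [-0.83  0.53  0.73  2.27 -0.68  0.56  1.91]
0.0 -146 [-0.84  0.52  0.73  2.29 -0.68  0.56  1.91]
-0.1 -140 [-0.85  0.6   0.79  2.21 -0.69  0.72  1.93]
-0.1 -146 [-0.85  0.59  0.79  2.22 -0.69  0.71  1.93]
[-0.73  0.41  0.49  2.43 -0.74  0.15  1.92]
```

```bash
python3 - <<'E'
from lib import *
c=W(0,1,0,(0,0,YAW)); r0=Ro.from_rotvec(robot.observe()["tcp_rot"])
f=lambda a,x:(W(-85+x,0.5,46)+pd(np.sin(a),-np.cos(a))*19, min(rot(pd(np.sin(a),-np.cos(a)),c),key=lambda r:(Ro.from_rotvec(r)*r0.inv()).magnitude()))
p,r=f(.05,-140); line(p,30,r); st("rot")
p,r=f(.05,-143); line(p,30); st()
p,r=f(.05,-146.5); line(p,20); robot.hold(.2); st("out")
grip(.5); p[2]+=170; line(p,150); 
q=W(-150,-60,280); robot.movep(list(q),list(r)); st()
for cm in("scene","top"):
    shot(cm,"f_"+cm)
    for n in("guard_handle","tray_knob","pocket_0","heel_1"): print(cm,n,[(round(x,2),inP(w).round(1)) for x,w in pin(n,cm,.3)])
    m=viewer.silhouettes("heel_1",cm)
    for i in m: print(i["confidence"],i["mask"].sum(),[int(v.mean()) for v in np.nonzero(i["mask"])])
E
```

```text
rot t24.7 P [-221.9    0.4   27.5] F [2.3 3.6 7.5] w23.5 gf20.0
 t24.9 P [-226.5    0.4   27.5] F [2.3 4.4 6.8] w23.7 gf20.0
out t25.5 P [-228.4    0.4   27.5] F [5.2 3.9 0.6] w23.6 gf20.0
 t27.8 P [-151.4  -59.8  278.5] F [-1.2 -0.1 -1. ] w46.0 gf0.0
scene guard_handle []
scene tray_knob [(0.88, array([-232.4,   -2.6,   41.2]))]
scene pocket_0 [(0.91, array([-96.9,  -1. ,  20.5])), (0.87, array([-95.4,  94.5,  24.8])), (0.67, array([-100.1,  -99.4,   20.5]))]
scene heel_1 [(0.9, array([-268.2,  217. ,   -1.3]))]
0.74 310 [241, 147]
0.38 476 [337, 309]
0.33 1114 [191, 257]
top guard_handle [(0.57, array([-10.2,  -0.9, 296.4]))]
top tray_knob []
top pocket_0 [(0.9, array([-100.1,    0.5,   21.7])), (0.75, array([-99.9,  94.3,  23.8])), (0.68, array([-98.7, -95. ,  19.9]))]
top heel_1 [(0.49, array([-2.647e+02,  2.185e+02,  2.000e-01])), (0.38, array([-328.2,  119.7,    1.1]))]
0.16 242 [182, 317]
```

View pics/f_scene.png

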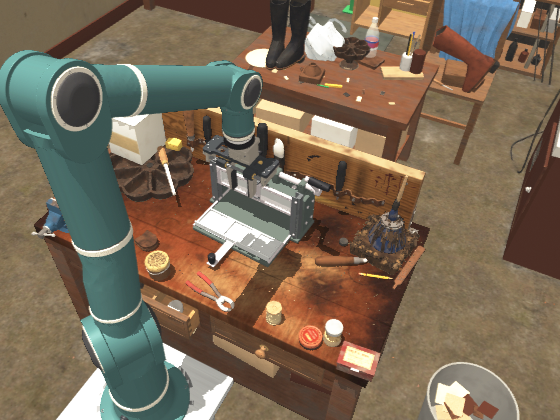

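View pics/f_top.png

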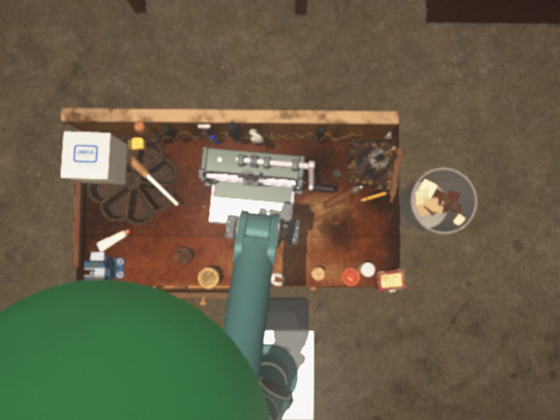

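One heel only, now at scene (148,241), top (184,255). The tray is out (knob −232, pockets near x −97). Now fitting the heel's orientation.

```bash
cat >> lib.py <<'E'
def heel_poly(c,x,y,th,z0=0):
    K,R,t=cam(c); a=np.linspace(np.pi,2*np.pi,20)
    o=np.vstack([np.c_[29*np.cos(a),-2+29*np.sin(a)],[[29,31],[-29,31]]])
    o=o@np.array([[np.cos(th),np.sin(th)],[-np.sin(th),np.cos(th)]])+[x,y]
    P=np.vstack([np.c_[o,np.full(len(o),z)] for z in(z0,z0+21)])@R.T+t
    q=P@K.T; q=q[:,:2]/q[:,2:]
    return q,q[len(o):]
def heel_mask(c,x,y,th,s=4):
    q,_=heel_poly(c,x,y,th); m=np.zeros((420*s,560*s),np.uint8)
    cv2.fillConvexPoly(m,cv2.convexHull(((q+.5)*s).astype(np.int32)),1); return m
def fit_heel(masks,x,y):
    """masks: {camera: bool mask}; best IoU over x,y,theta"""
    s=4; big={c:cv2.resize(m.astype(np.uint8),None,fx=s,fy=s,interpolation=0) for c,m in masks.items()}
    def score(p):
        v=0
        for c,m in big.items():
            h=heel_mask(c,*p); v+=(h&m).sum()/(h|m).sum()
        return v/len(big)
    b=max(((score((x,y,t)),(x,y,t)) for t in np.arange(0,2*np.pi,np.pi/12)))
    for st_ in((8,.2),(4,.1),(2,.06),(1,.03)):
        for _ in range(3):
            b=max([(score((b[1][0]+i*st_[0],b[1][1]+j*st_[0],b[1][2]+k*st_[1])),(b[1][0]+i*st_[0],b[1][1]+j*st_[0],b[1][2]+k*st_[1])) for i in(-1,0,1) for j in(-1,0,1) for k in(-1,0,1)]+[b])
    return b
E
python3 - <<'E'
from lib import *
from time import time
ims={};ms={};h=W(-266,218,0); print(h)
for c in("scene","top"):
    ims[c]=shot(c)
    K,R,t=cam(c); q=K@(R@h+t); q=q[:2]/q[2]
    for i in viewer.silhouettes("heel_1",c):
        v,u=np.nonzero(i["mask"]); 
        if np.hypot(u.mean()-q[0],v.mean()-q[1])<15 and c not in ms: ms[c]=i["mask"]; print(c,i["confidence"],len(u))
b={}
for k in list(ms)+(["both"] if len(ms)>1 else []):
    b[k]=fit_heel(ms if k=="both" else {k:ms[k]},h[0],h[1]); print(k,b[k])
p=list(b.values())[-1][1]; out=[]
for c in ims:
    K,R,t=cam(c); q=K@(R@h+t); u,v=(q[:2]/q[2]).astype(int); s=13
    im=cv2.resize(ims[c][v-22:v+22,u-15:u+15,::-1],None,fx=s,fy=s,interpolation=0); out.append(im.copy())
    qq,tp=heel_poly(c,*p); cv2.polylines(im,[((tp-[u-15,v-22]+.5)*s).astype(np.int32)],True,(0,255,0),1); 
    if c=="scene": out.append(im)
    else: out[-1]=im
cv2.imwrite("pics/g.png",np.hstack(out)[:, :800])
E
```

```text
[406.82430501 288.44506622   0.        ]
scene 0.87 323
top 0.83 267
scene (np.float64(0.8574277168494516), (np.float64(406.8243050056849), np.float64(289.44506622019304), np.float64(5.8813859193804365)))
top (np.float64(0.8656777077829709), (np.float64(407.8243050056849), np.float64(286.44506622019304), np.float64(6.081385919380436)))
both (np.float64(0.856619859644119), (np.float64(407.8243050056849), np.float64(287.44506622019304), np.float64(5.961385919380437)))
```

View pics/g.png

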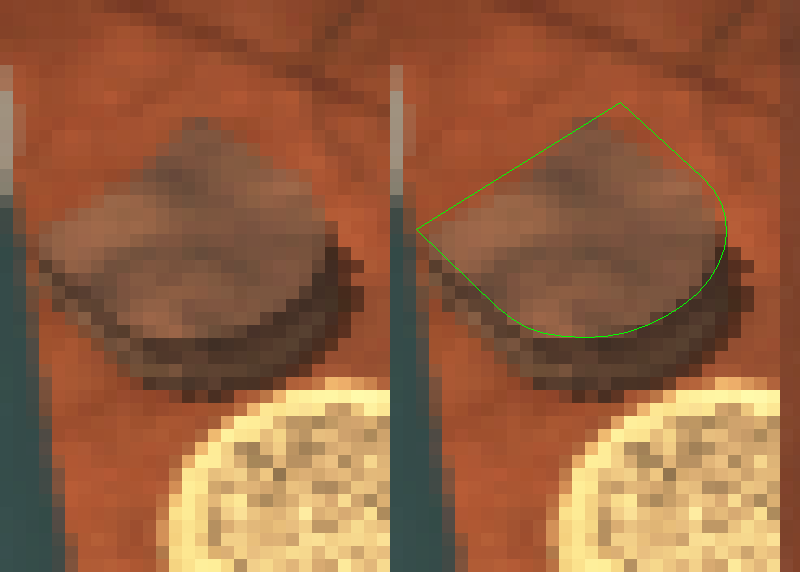

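The outline fits the heel (breast to the upper-left, round side to the lower-right). Pick it up and carry it to above the middle pocket.

```bash
python3 - <<'E'
from lib import *
x,y,th=407.3,287.5,-.32
X=np.array([np.cos(th),np.sin(th),0]);Y=np.array([-np.sin(th),np.cos(th),0])
p=np.array([x,y,8.])+7*Y; up=np.array([0,0,120.])
rs=rot([0,0,-1],X); tgt=W(-98,0,30.5)
c=W(0,1,0,(0,0,YAW))
for r in rs:
    q=kin.ik(list(p+up),list(r)); print("pick",q.round(2))
for r in rot([0,0,-1],c): print("place",kin.ik(list(tgt),list(r)).round(2))
r=best(p+up,rs); grip(1.,25)
robot.movep(list(p+up),list(r)); st("above")
shot("scene"); print([(round(f,2),w.round(0)) for f,w in pin("heel_1","scene",.3)])
line(p,120); st("down"); grip(0,25); robot.hold(.2); st("grip")
line(p+up,120); st("up")
E
```

```text
pick [-1.57  0.59  1.15  2.08 -0.68  0.93 -0.35]
pick [-1.3   0.41  0.75  2.07 -0.39  0.81  2.5 ]
place [-0.83  0.77  0.91  1.99 -0.84  0.82  2.06]
place [-1.03  1.12  1.33  2.   -1.23  1.19 -0.81]
above t31.1 P [-263.3  223.6  128.3] F [0.6 0.2 0.1] w91.9 gf0.0
[(0.54, array([409., 288.,  -1.]))]
down t32.4 P [-263.4  224.1    8.5] F [-0.3 -0.3  0.2] w92.2 gf0.0
grip t33.2 P [-264.   224.1    8.1] F [-2.1 -0.   3. ] w56.2 gf25.0
up t34.4 P [-264.3  223.7  127.4] F [ 0.2 -0.  -0.5] w56.4 gf25.0
```

```bash
python3 - <<'E'
from lib import *
c=W(0,1,0,(0,0,YAW)); r=rot([0,0,-1],c)[0]
tgt=W(-98-7,0,0)
a=tgt+[0,0,125]
line(W(-200,150,130),150)
print(kin.ik(list(a),list(r)).round(2))
robot.movep(list(a),list(r)); st("over")
line(tgt+[0,0,70],80); o=st("near")
for cm in("scene","top"):
    shot(cm)
    for n in("heel_1","pocket_0","guard_handle"): print(cm,n,[(round(f,2),inP(w).round(1)) for f,w in pin(n,cm,.3)])
E
```

```text
[-0.65  0.47  0.62  1.95 -0.36  0.83  1.65]
over t36.8 P [-105.3    0.7  124.8] F [-0.1 -0.  -0.7] w56.5 gf25.0
near t37.6 P [-1.047e+02 -1.000e-01  7.020e+01] F [ 0.4 -0.1 -0.9] w56.5 gf25.0
scene heel_1 [(0.71, array([-97.6,  -3.4,  60.8]))]
scene pocket_0 [(0.84, array([ -95.6, -101. ,   21. ])), (0.64, array([-100.1,   95.7,   26.9]))]
scene guard_handle [(0.57, array([-7.100e+00,  1.000e-01,  2.963e+02]))]
top heel_1 []
top pocket_0 [(0.81, array([-100.2,   -0.6,   23. ])), (0.8, array([-99.4, -95.7,  23.9])), (0.78, array([-98. ,  93.9,  19.8])), (0.68, array([ -21.3, -221.2,  284. ]))]
top guard_handle [(0.63, array([ -9.7,  -2.2, 296.8]))]
```

```bash
python3 - <<'E'
from lib import *
t=W(-105,-.7,0)
for z in(40,34,31.5,30.5): line(t+[0,0,z],40); o=st(z)
E
```

```text
40 t38.9 P [-104.8   -0.7   40.1] F [-0.7 -0.5 -0.6] w56.6 gf25.0
34 t39.2 P [-105.2   -0.7   33.8] F [ 0.3 -0.4 -1.3] w56.2 gf25.0
31.5 t39.5 P [-105.1   -0.7   31.4] F [ 0.   0.  -0.8] w56.5 gf25.0
30.5 t39.7 P [-105.    -0.7   30.5] F [-0.8  0.8 -1.8] w56.8 gf25.0
```

```bash
python3 - <<'E'
from lib import *
t=W(-105,-.7,0)
line(t+[0,0,29.7],30); st()
grip(.78); line(t+[0,0,60],50); line(t+[0,0,130],120); st()
robot.movep(list(W(-160,160,260)),robot.observe()["tcp_rot"])
for cm in("scene","top"):
    im=shot(cm)
    for n in("heel_1","pocket_0","tray_knob"): print(cm,n,[(round(f,2),inP(w).round(1)) for f,w in pin(n,cm,.3)])
    if cm=="scene":
        K,R,tt=cam(cm); q=K@(R@W(-97,0,30)+tt); u,v=(q[:2]/q[2]).astype(int)
        cv2.imwrite("pics/h.png",cv2.resize(im[v-50:v+50,u-66:u+66,::-1],None,fx=6,fy=6,interpolation=3))
E
```

```text
t40.0 P [-104.6   -0.7   30.1] F [0.1 0.1 3. ] w56.2 gf25.0
 t41.9 P [-105.5   -0.6  129.5] F [-0.1  0.4 -0.7] w72.1 gf0.0
scene heel_1 [(0.73, array([-96.7,  -3.9,  20.7]))]
scene pocket_0 [(0.94, array([-95.8,  94.2,  26.7])), (0.59, array([-96.9,   0.7,  22.6])), (0.57, array([-97.7, -97.4,  20.6]))]
scene tray_knob [(0.73, array([-229.2,   -4.4,   44. ]))]
top heel_1 [(0.66, array([  55.6, -220.5,  179.4]))]
top pocket_0 [(0.9, array([-95.7, -98.1,  23.6])), (0.71, array([-230.3,   -2.5,   44.4])), (0.66, array([-94.8,   2.3,  22.4]))]
top tray_knob [(0.61, array([-228.3,   -6.9,   44. ]))]
```

View pics/h.png

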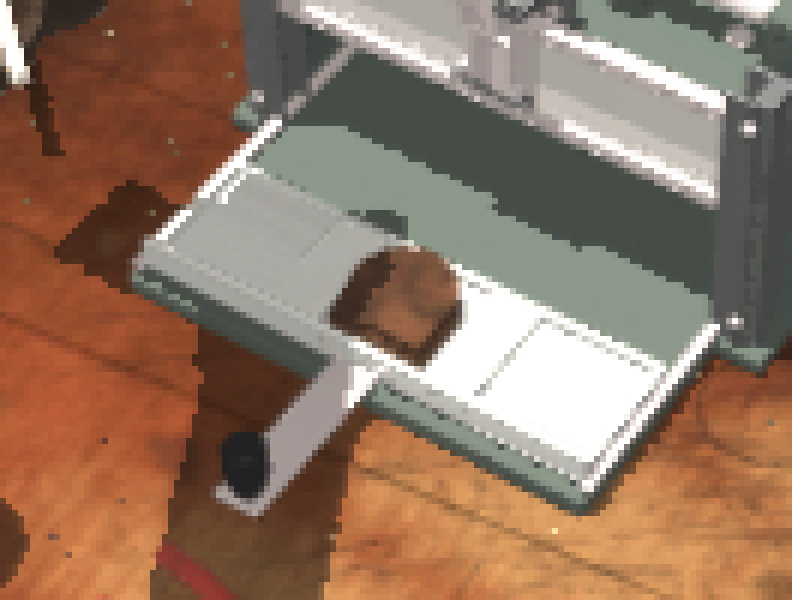

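Heel sits flat in the middle pocket. Slide the tray home.

```bash
python3 - <<'E'
from lib import *
c=W(0,1,0,(0,0,YAW))
def f(a,x,z=46,y=0):
    d=pd(np.sin(a),-np.cos(a)); return W(x,y,z)+d*19, rot(d,c)[0]
p,r=f(.05,-230,150); grip(.6)
robot.movep(list(p),list(r))
p,r=f(.05,-229.5); line(p,120); grip(0,20); st("knob")
p,r=f(.05,-170); line(p,70); st()
p,r=f(.15,-130); line(p,60,r); st()
p,r=f(.25,-92); line(p,60,r); st()
for x in(-87,-84.5): p,r=f(.25,x); line(p,30,r); robot.hold(.2); st(x)
E
```

```text
knob t46.0 P [-228.4    0.5   27.2] F [0.2 2.2 2.6] w23.2 gf20.0
 t47.0 P [-168.6    0.6   27.2] F [1.5 5.3 4.9] w23.5 gf20.0
 t47.9 P [-127.9    0.6   27. ] F [1.5 5.6 1.9] w23.8 gf20.0
 t48.7 P [-88.3   0.7  27.1] F [1.3 5.7 0.3] w23.4 gf20.0
-87 t49.2 P [-83.2   0.8  27. ] F [ 0.7  4.7 -0.5] w23.4 gf20.0
-84.5 t49.7 P [-80.8   0.7  27. ] F [ 0.4  4.9 -0.1] w23.5 gf20.0
```

```bash
python3 - <<'E'
from lib import *
c=W(0,1,0,(0,0,YAW)); a=.25; d=pd(np.sin(a),-np.cos(a)); r=rot(d,c)[0]
for x in(-83.5,-82.5,-81.5,-80.5):
    line(W(x,0.7,46)+d*19,20); robot.hold(.2); o=st(x)
    if o["contact_force"][0]<-8: break
grip(.5); line(W(-90,0.7,46)-d*130,120)
robot.movep(list(W(-170,0,330)),list(gpose(.3,0)[1])); grip(.5,40)
for cm in("scene","top"):
    shot(cm)
    for n in("tray_knob","guard_handle"): print(cm,n,[(round(f,2),inP(w).round(1)) for f,w in pin(n,cm,.3)])
p,r=gpose(.3,72); 
print(kin.ik(list(p+[0,0,75]),list(r)))
E
```

```text
-83.5 t50.1 P [-80.2   0.8  27. ] F [-3.6  4.7  3.9] w23.5 gf20.0
-82.5 t50.6 P [-80.2   0.8  27. ] F [-7.2  4.4  9. ] w23.6 gf20.0
-81.5 t51.0 P [-80.2   0.8  26.9] F [-11.2   5.2  13.8] w23.1 gf20.0
scene tray_knob [(0.71, array([-12.7,   3. , 186.1])), (0.68, array([-90.1,   2.4,  42.8]))]
scene guard_handle [(0.76, array([ -8.9,   0.9, 296.8]))]
top tray_knob [(0.58, array([-84.7,  -2.2,  44.8]))]
top guard_handle [(0.42, array([ -9.3,  -3.9, 298.2]))]
[-0.81333014  0.49012046  1.02158872  1.48305538 -0.41944888  1.40253356
  0.14187366]
```

Tray at its stop. Now unhook the guard and lower it.

```bash
python3 - <<'E'
from lib import *
p,r=gpose(.3,65); 
line(p+[0,0,60],100,r); st(); line(p,80); st("at rod"); grip(0,40); robot.hold(.2); st("grip")
p,r=gpose(.3,77.3); line(p,40,r); robot.hold(.2); o=st("lift")
assert o["grip_force"]>20 and o["contact_force"][2]<-3
for s in(.2,.1,0.):
    p,r=gpose(s,77.3); line(p,50,r); st("s%.1f"%s)
shot("scene")
for n in("bar_shoulder","guard_handle"): print(n,[(round(f,2),inP(w).round(1)) for f,w in pin(n,"scene",.3)])
E
```

```text
t56.6 P [-1.130e+01  1.000e-01  3.361e+02] F [ 0.3 -0.8 -0.5] w45.9 gf0.0
at rod t57.5 P [-1.070e+01 -2.000e-01  2.764e+02] F [ 0.6 -0.1 -0.3] w46.3 gf0.0
grip t58.3 P [-11.    0.  276.1] F [-1.2  1.1  0.5] w10.5 gf40.0
lift t59.0 P [-11.2   0.  288. ] F [-0.9  0.2 -7. ] w10.5 gf40.0
s0.2 t59.5 P [-27.1   0.  287.8] F [ 0.3 -1.7 -5.8] w10.7 gf40.0
s0.1 t59.9 P [-42.4  -0.  285.6] F [ 1.  -0.9 -7.1] w10.7 gf40.0
s0.0 t60.4 P [-5.780e+01 -1.000e-01  2.818e+02] F [ 1.3 -0.3 -7. ] w10.9 gf40.0
bar_shoulder [(0.52, array([-32.3,  -0. , 191.8]))]
guard_handle [(0.52, array([-62.6,   2.4, 299.8]))]
```

```bash
python3 - <<'E'
from lib import *
for g,v in((40,60),(10,60),(3,30),(0,20),(-1.5,10)):
    p,r=gpose(0,g); line(p,v,r); robot.hold(.1); o=st(g)
    if o["contact_force"][2]>3: break
robot.hold(.2); grip(.5); st("open")
p,r=gpose(0,0); d=pd(np.sin(.3),-np.cos(.3)); line(p-d*100,120); st()
L=W(-200,-100,400); robot.movep(list(L),list(r))
for cm in("scene","top"):
    shot(cm)
    for n in("bar_shoulder","guard_handle","lever_grip","lever_axis","tray_knob"): print(cm,n,[(round(f,2),inP(w).round(1)) for f,w in pin(n,cm,.3)])
for x,z in((0,315),(-40,280),(-75,170)):
    for rr in rot([0,0,-1],pd(1,0)): 
        q=kin.ik(list(W(x,-220,z)),list(rr)); print(x,z,None if q is None else q.round(2))
E
```

```text
40 t61.4 P [-5.840e+01 -1.000e-01  2.441e+02] F [ 1.8 -0.6 -6.7] w10.9 gf40.0
10 t62.2 P [-5.84e+01 -1.00e-01  2.14e+02] F [ 1.8 -2.2 -6.3] w10.8 gf40.0
3 t62.7 P [-58.6  -0.  206.8] F [ 1.3 -0.7 -6.3] w10.8 gf40.0
0 t63.1 P [-57.9  -0.  204.5] F [-0.7 -1.1  2.8] w10.8 gf40.0
-1.5 t63.5 P [-56.4   0.  204.7] F [-4.3 -1.3 15. ] w10.5 gf40.0
open t64.3 P [-58.6   0.  202.2] F [-0.7  0.3 -0. ] w45.9 gf0.0
 t65.3 P [-8.840e+01  2.000e-01  2.989e+02] F [ 0.4 -0.3 -0.7] w45.8 gf0.0
scene bar_shoulder [(0.67, array([-35.2,   1.6, 114.1]))]
scene guard_handle [(0.63, array([-60. ,   1.7, 225.2])), (0.39, array([ -25.7, -225.1,  280.9]))]
scene lever_grip [(0.48, array([ -26. , -222.2,  280.4]))]
scene lever_axis [(0.61, array([  51.4, -220. ,  179.6]))]
scene tray_knob [(0.74, array([-90.7,  -1.4,  43.9]))]
top bar_shoulder [(0.62, array([-32.8,   0.6, 118.2]))]
top guard_handle [(0.61, array([-286.2, -242.8,    0. ])), (0.59, array([-65.6,  -2.4, 222.1]))]
top lever_grip [(0.56, array([ -20.4, -219.1,  283.1])), (0.49, array([46.6,  1.4, 19.6])), (0.3, array([-67.4,   0.3, 224.4]))]
top lever_axis [(0.56, array([  55.9, -223.4,  182.8]))]
top tray_knob [(0.54, array([-85.2,  -2.5,  46. ]))]
0 315 [-0.4   0.52  0.92  1.51 -0.42  1.32  0.47]
0 315 [-0.58  0.73  1.35  1.52 -0.71  1.46 -2.44]
-40 280 [-0.43  0.46  0.9   1.66 -0.38  1.21  0.47]
-40 280 [-0.61  0.63  1.27  1.66 -0.62  1.32 -2.46]
-75 170 [-0.37  0.5   0.8   1.85 -0.43  0.97  0.53]
-75 170 [-0.59  0.67  1.17  1.86 -0.7   1.1  -2.37]
```

```bash
cat >> lib.py <<'E'
def lev(phi): return W(55-130*np.cos(phi),-220,178+130*np.sin(phi)-19)
E
python3 - <<'E'
from lib import *
r=rot([0,0,-1],pd(1,0))[0]
p=lev(.93); a=p+[0,0,70]
robot.movep(list(a),list(r)); grip(.6,15); line(p,80); st("at"); grip(0,15); st("grip")
for phi in np.arange(.83,-.01,-.1):
    line(lev(phi),60); o=st("%.2f"%phi)
    if np.linalg.norm(o["contact_force"])>30: print("stop");break
shot("scene"); print([(round(f,2),inP(w).round(1)) for f,w in pin("lever_grip","scene",.3)])
E
```

```text
at t69.2 P [ -22.4 -220.2  263.8] F [0.  0.6 0.1] w55.1 gf0.0
grip t69.8 P [ -22.7 -220.   263.3] F [-0.1  0.8  1.1] w21.6 gf15.0
0.83 t70.2 P [ -32.7 -220.   254.9] F [ 1.7  0.2 -0.8] w22.0 gf15.0
0.73 t70.6 P [ -42.3 -220.   245.1] F [ 3.  -0.3 -3.3] w21.5 gf15.0
0.63 t70.9 P [ -50.6 -219.9  234.7] F [ 3.1 -1.9 -5.5] w21.5 gf15.0
0.53 t71.3 P [ -57.8 -219.9  223.8] F [ 4.6 -1.3 -7.9] w21.4 gf15.0
0.43 t71.7 P [ -63.7 -219.9  212.3] F [ 3.8 -0.5 -7.2] w21.4 gf15.0
0.33 t72.0 P [ -68.4 -219.9  200.2] F [ 4.8 -1.2 -7.5] w21.8 gf15.0
0.23 t72.4 P [ -71.9 -219.9  187.8] F [ 4.8 -1.  -5.9] w21.7 gf15.0
0.13 t72.8 P [ -74.3 -219.9  175. ] F [ 2.6 -0.7 -6.1] w21.4 gf15.0
0.03 t73.1 P [ -75.5 -219.9  162. ] F [ 1.2  0.3 -5.3] w21.6 gf15.0
[(0.63, array([ -76. , -225.2,  180. ])), (0.6, array([-251.5, -411.8,   -1.2]))]
```

```bash
python3 - <<'E'
from lib import *
for phi in(-.03,-.06,-.08,-.10,-.115,-.13):
    line(lev(phi),25); robot.hold(.15); o=st("%.2f"%phi)
    if o["contact_force"][2]>18: break
grip(.5); p=lev(-.08)+[0,0,60]; line(p,100); grip(0); 
# push on top of the rod with shut fingers
for z in range(196,168,-2):
    line([*lev(-.09)[:2],z],30); o=robot.observe()
    if o["contact_force"][2]>15: break
robot.hold(.3); st("push")
E
```

```text
-0.03 t73.8 P [ -75.6 -220.   154.7] F [-3.1  2.  -1.5] w21.2 gf15.0
-0.06 t74.3 P [ -75.5 -219.9  150.8] F [-5.4  0.8 -2.2] w21.2 gf15.0
-0.08 t74.7 P [ -75.4 -219.9  148.3] F [-5.2  2.3 -0.1] w21.9 gf15.0
-0.10 t75.1 P [ -75.3 -220.   145.6] F [-5.4  1.9 -0.6] w21.3 gf15.0
-0.12 t75.5 P [ -75.2 -219.9  144.4] F [-7.7  2.7  5.1] w21.1 gf15.0
-0.13 t75.9 P [ -75.2 -220.   143.4] F [-10.    4.7  11.7] w21.6 gf15.0
push t81.4 P [ -74.1 -220.2  178.5] F [-6.3  2.2 19.9] w0.7 gf9.9
```

```bash
python3 - <<'E'
from lib import *
o=robot.observe(); p=np.array(o["tcp_pos"]); line(p+[0,0,80],100)
robot.movep(list(W(-230,-60,380)),o["tcp_rot"]); st()
for cm in("scene","top"):
    im=shot(cm,"k_"+cm)
    for n in("guard_handle","lever_grip","tray_knob","thread_spool","peg_jar","wax_pot","polish_tin","heel_1"): print(cm,n,[(round(f,2),w.round(0),inP(w).round(1)) for f,w in pin(n,cm,.4)])
E
```

```text
t83.4 P [-229.8  -60.1  379.8] F [ 0.7 -0.9  0.5] w0.8 gf0.0
scene guard_handle [(0.62, array([588.,  58., 222.]), array([-66.5,   3.1, 221.7]))]
scene lever_grip [(0.8, array([ 558., -168.,  167.]), array([ -77.5, -224. ,  167.1]))]
scene tray_knob [(0.74, array([568.,  55.,  42.]), array([-85.6,  -0.9,  42. ]))]
scene thread_spool [(0.54, array([ 348., -172.,   -1.]), array([-285.7, -245.4,   -1.2]))]
scene peg_jar [(0.86, array([ 369., -340.,    0.]), array([-2.512e+02, -4.115e+02,  4.000e-01]))]
scene wax_pot [(0.58, array([334., 198.,   1.]), array([-331.2,  121.4,    0.7]))]
scene polish_tin [(0.7, array([ 335., -285.,   -2.]), array([-289.4, -359.3,   -2.5]))]
scene heel_1 []
top guard_handle [(0.51, array([590.,  51., 222.]), array([-63.9,  -2.9, 221.7]))]
top lever_grip [(0.84, array([ 560., -164.,  169.]), array([ -75.2, -220.5,  168.9]))]
top tray_knob [(0.48, array([570.,  50.,  43.]), array([-83.2,  -5.5,  43.1]))]
top thread_spool [(0.62, array([ 691., -174.,  183.]), array([  55.5, -219.4,  182.9])), (0.57, array([ 347., -173.,   -1.]), array([-286.7, -246.9,   -1.3]))]
top peg_jar [(0.54, array([ 369., -338.,   -1.]), array([-251.4, -409.8,   -0.9]))]
top wax_pot [(0.65, array([654.,  46.,   1.]), array([ 0.5, -3. ,  0.9])), (0.62, array([337., 196.,   2.]), array([-328.3,  119.7,    2.1]))]
top polish_tin [(0.77, array([ 336., -288.,   -3.]), array([-288.1, -362.4,   -3.2]))]
top heel_1 [(0.68, array([643.,  49., 184.]), array([-10.9,  -0.6, 184.1])), (0.42, array([ 337., -287.,   -0.]), array([-2.871e+02, -3.609e+02, -3.000e-01]))]
```

View pics/k_scene.png

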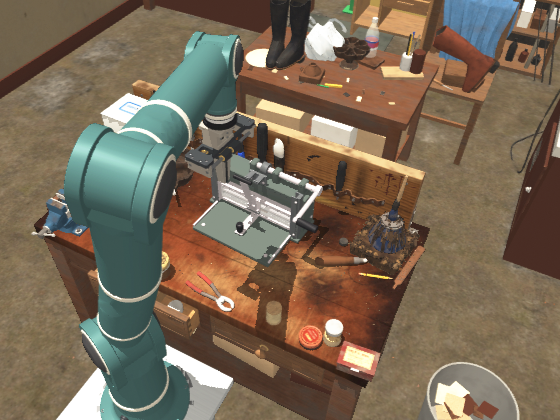

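The picture shows the guard down, the tray home (knob at (239,228)) and the lever swung down (grip at z ≈168). No heel is left on the bench and the bystanders are where they started. Handing in.

```bash
python3 -c "
from cell import robot
print(robot.job_done())"
```

```text
the job is handed in; nothing more can be done
None
```

The one heel block on the bench is flat in the middle pocket, the tray is home, the guard is unhooked and fully down, the lever is swung fully down, the other things on the bench are where they were, and the job is handed in.

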